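# First carton out of the spring-feed dispenser

### The arm

A 6-joint arm with a two-finger parallel gripper is mounted at the origin on a cart in front of the work surface, level with it; the furniture and walls round the work are solid. World frame = base frame: x ahead of the robot, y to its left, z up, the work surface at z = 0. Lengths are in m, angles in rad, forces in N, time in s.
With the tool pointing down it reaches from about 0.425 to 0.95 m from the base axis. Payload 3.5 kg.
Tool frame: the origin (TCP) lies midway between the tips of the shut fingers; the grasp point (between the pads) lies 19 mm behind it (ctrl.pinch_z is the distance from the TCP to the grasp point, in m); z points along the fingers, y is the line along which they close (so a half turn about z gives the same grasp; the last joint's range is limited). The gripper opens to 85 mm and grips with 20 to 120 N. Pads are 22 mm wide; open, the fingers measure 114 mm over their backs; the gripper's body (76 mm by 85 mm) begins 54 mm behind the grasp point. The pads swing forward as they close: fully open they stand 13 mm farther back than shut.
Start: joints at [1.104, 0.286, 1.577, -0, 1.279, -0.15], TCP at [0.21, 0.641, 0.231] pointing down, gripper open.
Joint ranges: [-2.77, 2.77], [-0.9, 2.22], [0.21, 2.48], [-1.53, 4.67], [0.24, 2.81], [-2.84, 2.84]. Speed limits (rad/s): [2.79, 2.79, 3.14, 3.14, 3.14, 3.14].

### API

Orientations are given as a unit quaternion [x, y, z, w].
In Python, from plant import get_state, viewer, sign_off, ctrl gives the robot as it stands. The module is installed in compiled form; this text tells all that it offers.
- The arm moves only by the shell command python3 -m handwheel 'ROWS' [FORCE]. ROWS is JSON, a list that holds one entry, the list of rows, each a list of 5 numbers: the finger opening in m, from 0 to 0.0854, then the shift along the tool's x, y, z in m, then the turn about the tool's z in degrees. In form: [[[claw, x, y, z, spin], ...]]. A call has 1 to 12 rows; each row shifts and turns the commanded pose from where the row before left it, along the tool's axes as they then stand; what a row does not reach is not made up. A row lasts 1/12 s, in which the tool goes at most 41.7 mm and 7.16 degrees, less where a joint would pass 70% of its speed; a pose out of reach is approached as far as the arm can. A call is refused whole if a number of a shift passes 0.0417 or a number of a turn 7.16, either way. A call with a gripper value outside its range is refused whole. The fingers move at their own pace and stop on an object; FORCE is the grip in N (left out, the last holds). Time passes only in rows, so rows that do not move let the fingers close. It gives the time, the measured TCP pose, the force, the opening and the grip force at its end, in the units of the state.
- get_state(): the state, without advancing time (a new reading comes with each control period).
- viewer.read_camera(name): name is "side" or "top"; returns the picture (420x560x3 uint8, blue, green, red); there is no depth.
- viewer.camera_params(name): a dict with "fov_y" (degrees; the focal length in pixels is half the picture's height over the tangent of half this angle, whatever the lens; pixels are square), "cx", "cy" (the principal point, pixels), "xyz" and "attitude" of the camera in the world. Camera axes: x right, y up, looking along -z (the intrinsics and any distortion apply to the point x, -y, -z); pixel columns grow to the right and rows downward; lengths in m; the calibration is good to about 2 mm. A picture is of the moment at which its call begins. camera_params takes no time and is no camera call.
- sign_off(): hands the job in; it is judged then, once.
Trained networks look in the newest picture that a camera, given by its name, has taken for a name from the list of things; names that differ only in an ending like _2 or _b are one class to them, and where a whole thing is asked for, a point or a joint stands for the part that bears it (a point fixed in the world has none). Each returns a list of dicts, best first, with "confidence" (0 to 1); they miss things now and then, are a little off and sometimes report something else, mostly with a low value. They report only what shows in the picture. A call takes as long as a camera call.
- viewer.look_for(camera, name): "extent" ([left, top, width, height] as shares, 0 to 1, of the picture: columns of its width, rows of its height, round what is visible of it).
- viewer.outline_of(camera, name): "mask" (420x560 bool, what is visible of it) and "extent" ([left, top, width, height] as shares, 0 to 1, of the picture: columns of its width, rows of its height, round what is visible of it).
- viewer.pinpoint(camera, name): "xy" ([column, row] as shares, 0 to 1, of the picture: columns of its width, rows of its height: a listed point, or the origin of a listed thing).
The state is a dict: "time": time; "qpos": joint angles; "dq": joint speeds; "joint_efforts": joint torques, N m; "eef_pos": TCP position; "tcp_rot": TCP orientation; "contact_force": force on the tool from outside, world axes, zero at the start; "wrist_torque": the same for the moment, N m; "opening": opening from 0.0 (shut) to 1.0 (fully open); "finger_force": force on a finger pad.
Only numpy, scipy, OpenCV 4.12 (cv2) and the standard library are available. Lean on these libraries where they do the work, as an engineer would, in place of code of your own. Each camera call takes 0.05 s, during which the arm holds its last target. There are 200 camera calls.

### The job

Take the oldest lancet carton, the first one against the fixed stop of the spring-feed dispenser, out of the packed row and lay it down on its broad side on the bare trolley top, letting go of it so that its date can be read. Then put it, still lying on its broad side, into the clear tub, flat on the tub's floor, without dropping it. Leave the other three cartons standing in the dispenser, closed up to the stop by the pusher, and do not disturb the bottle, the tape roll or the glucose meter.

Things in the scene. Friction and masses are not known exactly. Their poses are not given: they have to be found in the camera images.
- dispenser: Light grey spring-feed carton dispenser, fixed. Origin on the trolley top; x across the row, y along it. Base 124 mm (x -62..62) by 222 mm (y -97..125), 4 mm thick; the cartons stand on it. Rails 19 mm high, inner faces at x = +-47.5 mm, hold the row from y = -35 to 115 mm; they are cut away at the first bay, so the first carton can slide out along x either way. Rear wall at +y 46 mm high.
- stop_edge (a point): Middle of the upper inner edge of the dispenser's fixed stop, a plate at the -y end of the row, 94 mm wide (x), 4 mm thick, 34 mm high over the trolley top.
- first_carton: The carton to take: rigid, white with grey print, 90 mm long (its x), 36 thick (its y), 60 high (its z), 50 to 105 g. Origin: middle of its 90 x 36 underside as it stands in the dispenser, between stop and second carton, its axes along the dispenser's, its ends flush with its neighbours'; the spring squeezes it with about 3 N. Lying on a broad side its y is vertical and it is 36 mm high.
- first_carton_mid (a point): The geometric centre of the first carton.
- carton_b: Second carton of the row, same size and axes, standing face to face against the first.
- carton_c: Third carton of the row, same size and axes.
- carton_d: Fourth carton of the row, same size and axes, against the pusher.
- pusher (a joint): Travel (m) of the black sprung pusher plate (70 mm wide, top 53 mm over the trolley top) towards the stop: about 0 with four cartons, about 0.036 when three are closed up to the stop. Its spring presses the row with about 3 N.
- tub: Clear open tub, fixed to the trolley top, 117 mm (x) by 172 mm (y) over the rim and 72 mm high; clear inside 100 mm (x) by 154 mm (y) with upright walls to 70 mm, floor 2 mm thick. Origin on the trolley top under its centre.
- iodine: Brown bottle with white cap, 44 mm across and 118 mm tall, standing loose; origin under its centre. Bystander.
- meter: Dark glucose meter, 80 x 55 x 19 mm, lying loose; origin under its centre. Bystander.
- tape: White tape roll lying flat, 62 mm across, 12 mm high, loose; origin under its centre. Bystander.

How it is judged:
By the outcome, as a careful person would: the job done as asked, in the order asked, and still so for the second after the job is handed in, with the robot touching nothing.
It also fails if it takes over 64 s, if anything falls off the work surface, if the arm or the gripper's body presses on something with over 40 N, if the wrist force passes 120 N, or if a joint passes its speed limit or range.

## Working session

There is one attempt and no reset: what is moved stays moved. The work goes in short steps, Python scripts to look and compute and a shell command to move; the robot and the scene stay as the last step left them, time stands still between calls to the robot, and variables do not carry over. Pictures are saved under pics/ and viewed, at most 10 in all, crops included, and the job is handed in when it is done.

```bash
mkdir -p pics; cat > h.py <<'E'
import numpy as np,cv2
from scipy.spatial.transform import Rotation as R
from plant import get_state,viewer,ctrl
def cam(n):
    p=viewer.camera_params(n);return p
def ray(n,u,v):
    p=cam(n);f=210/np.tan(np.radians(p["fov_y"])/2)
    d=np.array([(u-p["cx"])/f,-(v-p["cy"])/f,-1]);return np.array(p["xyz"]),R_(p)@d
def R_(p):
    a=np.array(p["attitude"],float)
    return R.from_quat(a).as_matrix() if a.size==4 else (a.reshape(3,3) if a.size==9 else R.from_euler('xyz',a).as_matrix())
def onz(n,u,v,z):
    o,d=ray(n,u,v);return (o+d*(z-o[2])/d[2])[:3]
def proj(n,P):
    p=cam(n);f=210/np.tan(np.radians(p["fov_y"])/2)
    c=(np.atleast_2d(P)-np.array(p["xyz"]))@R_(p);return np.c_[p["cx"]+f*c[:,0]/-c[:,2],p["cy"]-f*c[:,1]/-c[:,2]]
E
python3 - <<'E'
from h import *
for n in("side","top"):
    print(cam(n)); im=viewer.read_camera(n); cv2.imwrite(f"pics/{n}0.png",im)
    for k in["dispenser","stop_edge","first_carton","first_carton_mid","carton_b","pusher","tub","iodine","meter","tape"]:
        for r in viewer.pinpoint(n,k)[:2 if k!="carton_b" else 4]: 
            x=np.array(r["xy"])*[560,420]; print(n,k,round(r["confidence"],2),x.round(1),onz(n,*x,0).round(3))
s=get_state();print(s,ctrl.pinch_z)
E
```

```text
{'fov_y': 44.72914571276603, 'cx': 276.1891892401217, 'cy': 208.49919899851554, 'xyz': array([-0.27149984, -1.09591515,  0.98906398]), 'attitude': array([ 0.44852011, -0.15338552, -0.2615772 ,  0.84076153])}
side dispenser 0.97 [239.7 204. ] [0.521 0.21  0.   ]
side dispenser 0.27 [308.1 213.6] [0.688 0.027 0.   ]
side stop_edge 0.76 [240.3 207. ] [0.513 0.192 0.   ]
side stop_edge 0.58 [236.3 202.6] [ 0.516  0.224 -0.   ]
side first_carton 0.71 [243.4 211. ] [0.508 0.165 0.   ]
side first_carton 0.58 [183.1 184.7] [0.414 0.439 0.   ]
side first_carton_mid 0.84 [243.5 201.9] [ 0.54   0.214 -0.   ]
side first_carton_mid 0.42 [309.5 214.9] [0.687 0.018 0.   ]
side carton_b 0.71 [234.7 200.9] [0.517 0.237 0.   ]
side carton_b 0.69 [235.8 195.6] [0.539 0.265 0.   ]
side carton_b 0.58 [238.2 206.1] [0.51  0.201 0.   ]Traceback (most recent call last):
  File "<stdin>", line 5, in <module>
ValueError: it knows: carton, dispenser, first_carton, first_carton_mid, iodine, meter, stop_edge, tape, tub
```

View pics/side0.png

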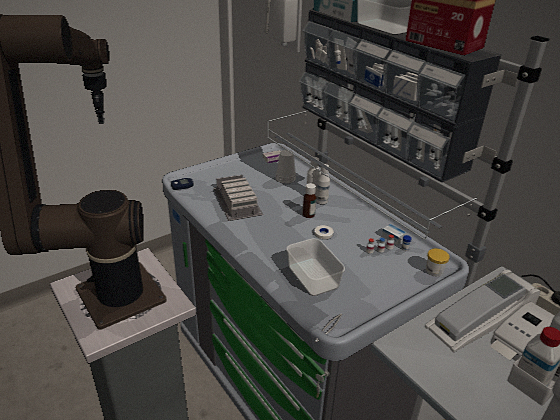

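The side view shows the dispenser at (238,197), tub at (315,265), bottle at (309,200), tape at (323,232) and meter at (181,184). Next I'll take the top view.

```bash
python3 - <<'E'
from h import *
for n in("top","side"):
    if n=="top": print(cam(n))
    im=viewer.read_camera(n); cv2.imwrite(f"pics/{n}1.png",im)
    for k in["dispenser","stop_edge","first_carton","first_carton_mid","carton","tub","iodine","meter","tape"]:
        if n=="side" and k in("dispenser","stop_edge","first_carton","first_carton_mid","carton"):continue
        z={"stop_edge":.034,"first_carton":.004,"first_carton_mid":.034,"carton":.004}.get(k,0)
        for r in viewer.pinpoint(n,k)[:2 if k!="carton" else 4]: 
            x=np.array(r["xy"])*[560,420]; print(n,k,round(r["confidence"],2),x.round(1),onz(n,*x,z).round(3))
s=get_state();print(s,ctrl.pinch_z)
E
```

```text
{'fov_y': 51.513714957736816, 'cx': 279.4817480741625, 'cy': 212.65923885003158, 'xyz': array([0.45878034, 0.05983379, 1.3593627 ]), 'attitude': array([ 0.01834705, -0.03541215, -0.70071249,  0.71232814])}
top dispenser 0.58 [216.4 224.8] [0.521 0.224 0.   ]
top stop_edge 0.69 [242.7 235.2] [0.489 0.139 0.034]
top first_carton 0.61 [235.4 231. ] [0.503 0.164 0.004]
top first_carton_mid 0.94 [235.4 233.2] [0.495 0.161 0.034]
top first_carton_mid 0.75 [214.4 224.8] [0.52  0.226 0.034]
top carton 0.85 [204.6 219.9] [0.536 0.26  0.004]
top carton 0.8 [226.8 230.2] [0.505 0.191 0.004]
top carton 0.64 [214.3 223.2] [0.526 0.23  0.004]
top tub 0.96 [362.6 231.7] [ 0.507 -0.234  0.   ]
top iodine 0.66 [281.1 173.8] [0.686 0.025 0.   ]
top meter 0.83 [143.4 257. ] [0.418 0.446 0.   ]
top meter 0.16 [367.4 232.5] [ 0.505 -0.249  0.   ]
top tape 0.48 [318.1 183. ] [ 0.659 -0.093  0.   ]
side tub 0.92 [311.  276.4] [ 0.49  -0.237  0.   ]
side tub 0.3 [309.3 213.9] [0.69  0.024 0.   ]
side iodine 0.64 [308.6 213.3] [ 0.69   0.028 -0.   ]
side iodine 0.33 [242.9 208.3] [0.516 0.18  0.   ]
side meter 0.52 [183.5 186.2] [0.411 0.429 0.   ]
side tape 0.65 [321.9 233.4] [ 0.653 -0.089 -0.   ]
{'time': 1.05, 'qpos': array([ 1.10399042e+00,  2.86309239e-01,  1.57672190e+00,  1.96526992e-05,
        1.27858602e+00, -1.50008904e-01]), 'dq': array([-0.00045455,  0.00105494, -0.00078125,  0.00034513, -0.00249483,
       -0.00229785]), 'joint_efforts': array([ 9.54685402e-05, -4.05976224e+01, -2.92948812e+01, -6.78766492e-05,
        4.70321793e-04, -5.50567250e-06]), 'eef_pos': array([0.21024336, 0.6414021 , 0.23130682]), 'tcp_rot': array([ 1.57739755e-01,  9.87480718e-01, -8.81764577e-06, -1.26847840e-05]), 'contact_force': array([ 0.05777284, -0.23960815,  0.35565541]), 'wrist_torque': array([-0.04275546, -0.00252391, -0.00720249]), 'finger_force': 0.0, 'opening': 1.00229387584951} 0.0187
```

View pics/top1.png

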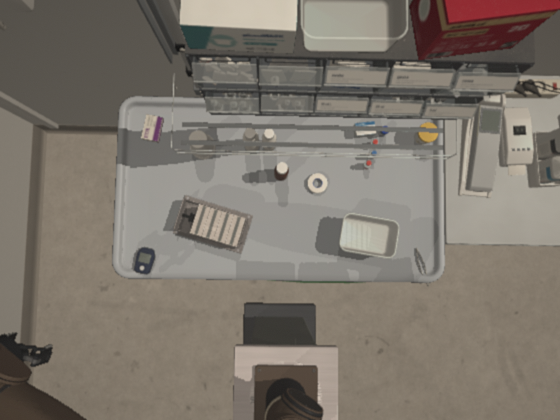

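```bash
python3 - <<'E'
from h import *
im=cv2.imread("pics/top1.png")
a=cv2.resize(im[185:265,165:265],None,fx=5,fy=5,interpolation=cv2.INTER_CUBIC)
b=cv2.resize(im[205:265,330:410],None,fx=5,fy=5,interpolation=cv2.INTER_CUBIC)
c=np.zeros((400,800,3),np.uint8);c[:,:500]=a;c[:300,500:800]=b[:,50:350]
im=cv2.imread("pics/side1.png");
cv2.imwrite("pics/crop1.png",c)
for n in("top","side"):
  for k in("tub","dispenser"):
    viewer.read_camera(n)
    for r in viewer.outline_of(n,k)[:1]:
        m=r["mask"].astype(np.uint8);cs=max(cv2.findContours(m,0,2)[0],key=cv2.contourArea)
        print(n,k,r["confidence"],cv2.boxPoints(cv2.minAreaRect(cs)).round(1).tolist())
E
```

```text
top tub 0.75 [[337.5, 249.5], [343.70001220703125, 211.0], [400.5, 220.1999969482422], [394.29998779296875, 258.6000061035156]]
top dispenser 0.92 [[172.39999389648438, 232.0], [184.1999969482422, 193.60000610351562], [252.6999969482422, 214.60000610351562], [241.0, 253.0]]
side tub 0.96 [[277.6000061035156, 254.39999389648438], [311.6000061035156, 226.39999389648438], [351.70001220703125, 275.0], [317.70001220703125, 303.0]]
side dispenser 0.81 [[209.60000610351562, 182.1999969482422], [239.60000610351562, 167.1999969482422], [262.6000061035156, 213.1999969482422], [232.60000610351562, 228.1999969482422]]
```

View pics/crop1.png

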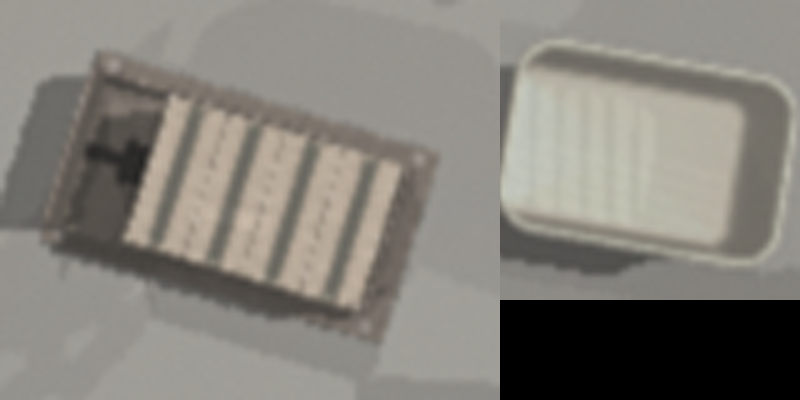

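```bash
python3 - <<'E'
from h import *
def show(nm,pts,ox,oy,z):
    P=np.array([onz("top",ox+(u+.5)/5-.5,oy+(v+.5)/5-.5,z)[:2] for u,v in pts])
    e=np.roll(P,-1,0)-P
    print(nm,P.round(4).tolist(),"c",P.mean(0).round(4),"len",np.linalg.norm(e,axis=1).round(4),"ang",np.degrees(np.arctan2(e[:,1],e[:,0])).round(1))
show("row",[(170,93),(405,163),(357,308),(125,242)],165,185,.064)
show("base",[(437,155),(383,342)],165,185,.004)
show("rear",[(97,50),(42,240)],165,185,.046)
show("tub",[(17,33),(302,84),(280,270),(-2,222)],340,205,.072)
show("tubfloor",[(245,102),(222,247)],340,205,.002)
E
```

```text
row [[0.5818, 0.2706], [0.5424, 0.13], [0.4559, 0.1565], [0.4928, 0.2945]] c [0.5182 0.2129] len [0.146  0.0905 0.1428 0.0922] ang [-105.6  162.9   75.1  -15. ]
base [[0.5517, 0.1134], [0.4351, 0.1445]] c [0.4934 0.129 ] len [0.1207 0.1207] ang [165.1 -14.9]
rear [[0.6088, 0.3182], [0.4936, 0.3473]] c [0.5512 0.3327] len [0.1188 0.1188] ang [165.8 -14.2]
tub [[0.5648, -0.1597], [0.5372, -0.3305], [0.4266, -0.3167], [0.4524, -0.1489]] c [ 0.4953 -0.2389] len [0.173  0.1115 0.1698 0.1129] ang [-99.2 172.9  81.3  -5.5]
tubfloor [[0.5296, -0.3156], [0.4386, -0.3008]] c [ 0.4841 -0.3082] len [0.0921 0.0921] ang [170.8  -9.2]
```

Estimated sizes match the specification (row 146×91 mm, tub rim 171×112 mm), so I'll move now. The plan:
1. Push the carton out by its near end with shut fingers.
2. Grip the part that sticks out and pull it clear.
3. Stand it on the bare top and tip it between the fingers.

```bash
python3 -m handwheel '[[[0,-0.0255,-0.0263,0,0],[0,-0.0255,-0.0263,0,0],[0,-0.0255,-0.0263,0,0],[0,-0.0255,-0.0263,0,0],[0,-0.0255,-0.0263,0,0],[0,-0.0255,-0.0263,0,0],[0,-0.0255,-0.0263,0,0],[0,-0.0255,-0.0263,0,0],[0,-0.0255,-0.0263,0,0],[0,-0.0255,-0.0263,0,0],[0,-0.0255,-0.0263,0,0],[0,-0.0255,-0.0263,0,0]]]' 40 
python3 -m handwheel '[[[0,-0.0255,-0.0263,0,0],[0,-0.0255,-0.0263,0,0],[0,0,0,0,7.15],[0,0,0,0,7.15],[0,0,0,0,7.15],[0,0,0,0,7.15],[0,0,0,0,7.15],[0,0,0,0,7.15],[0,0,0,0,7.15],[0,0,0,0,7.15],[0,0,0,0,7.15],[0,0,0,0,7.15]]]'
python3 -m handwheel '[[[0,0,0,0,7.15],[0,0,0,0,7.15],[0,0,0,0,0]]]'
cat >> h.py <<'E'
ANG=np.radians(-14.9);XH=np.array([np.cos(ANG),np.sin(ANG)]);YH=np.array([-np.sin(ANG),np.cos(ANG)]);C1=np.array([.5043,.1607])
def st():
    s=get_state();p=np.array(s["eef_pos"]);M=R.from_quat(s["tcp_rot"]).as_matrix()
    print("t",round(s["time"],2),"tcp",p.round(4),"yaw_x",np.degrees(np.arctan2(M[1,0],M[0,0])).round(2),"disp xy rel C1",((p[:2]-C1)@np.c_[XH,YH]).round(4),"F",np.round(s["contact_force"],1),"open",round(s["opening"]*85.4,1),"ff",np.round(s["finger_force"],1),"q6",np.round(s["qpos"][5],2))
    return p,M
def go(x,y,z=None):
    p,M=st();d=np.array([x,y,p[2] if z is None else z])-p;print("tool delta",(M.T@d).round(4))
E
python3 -c "
from h import *
t=C1-.072*XH;go(*t,.02)"
```

```text
time: 2.45
eef_pos: [0.4031, 0.2446, 0.2317]
tcp_rot: [0.158, 0.988, 0.0, 0.0]
contact_force: [1.4, 0.0, 0.7]
opening: -0.002
finger_force: 0.0
time: 3.45
eef_pos: [0.4348, 0.1803, 0.2315]
tcp_rot: [0.707, 0.707, 0.0, 0.0]
contact_force: [-0.1, 0.5, -0.4]
opening: 0.0
finger_force: 0.0
time: 3.7
eef_pos: [0.4348, 0.1803, 0.2315]
tcp_rot: [0.788, 0.615, 0.0, 0.0]
contact_force: [0.1, 0.4, -0.2]
opening: -0.001
finger_force: 0.0
t 3.7 tcp [0.4348 0.1803 0.2315] yaw_x 75.92 disp xy rel C1 [-0.0722  0.0011] F [ 0.1  0.4 -0.2] open -0.1 ff 0.0 q6 0.42
tool delta [-1.100e-03  2.000e-04  2.115e-01]
```

```bash
python3 -m handwheel '[[[0,-0.001,0,0.035,0.8],[0,0,0,0.035,0],[0,0,0,0.035,0],[0,0,0,0.035,0],[0,0,0,0.035,0],[0,0,0,0.03,0],[0,0,0,0,0]]]' >/dev/null
python3 -c "
from h import *
st()
im=viewer.read_camera('top');a=cv2.resize(im[185:265,165:265],None,fx=5,fy=5,interpolation=cv2.INTER_CUBIC);cv2.imwrite('pics/c2.png',a)"
python3 -m handwheel '[[[0,0,0.008,0,0],[0,0,0.008,0,0],[0,0,0.008,0,0],[0,0,0.008,0,0]]]'|grep force; python3 -c "
from h import *
st()"
```

```text
t 4.28 tcp [0.4307 0.1786 0.0214] yaw_x 75.41 disp xy rel C1 [-0.0757 -0.0017] F [ 0.2 -0.1 -0.5] open 0.1 ff 0.0 q6 0.43
contact_force: [-2.7, -1.6, 0.0]
finger_force: 0.9
t 4.67 tcp [0.4674 0.171  0.0281] yaw_x 75.27 disp xy rel C1 [-0.0383  0.0005] F [-2.7 -1.6  0. ] open -0.5 ff 0.9 q6 0.4
```

View pics/c2.png

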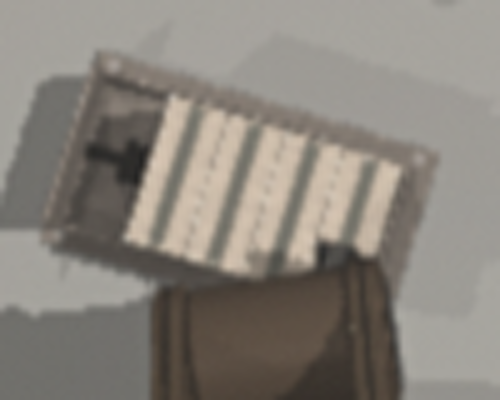

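The gripper is at the carton's near end (345,250) and contact is about 3 N, so I'll keep pushing.

```bash

python3 -m handwheel '[[[0,0,0.007,0.001,0],[0,0,0.007,0.001,0],[0,0,0.007,0.001,0],[0,0,0.007,0,0],[0,0,0,0,0]]]'|grep force; python3 -c "
from h import *
st()
im=viewer.read_camera('top');a=cv2.resize(im[185:265,165:265],None,fx=4,fy=4,interpolation=cv2.INTER_CUBIC)
im=viewer.read_camera('side');b=cv2.resize(im[150:230,200:300],None,fx=4,fy=4,interpolation=cv2.INTER_CUBIC)
cv2.imwrite('pics/c3.png',np.hstack([a,b]))"
```

```text
contact_force: [-4.4, -1.3, 12.4]
finger_force: 6.5
t 5.08 tcp [0.495  0.1638 0.0259] yaw_x 75.25 disp xy rel C1 [-0.0098  0.0006] F [-4.4 -1.3 12.4] open 0.0 ff 6.5 q6 0.38
```

View pics/c3.png

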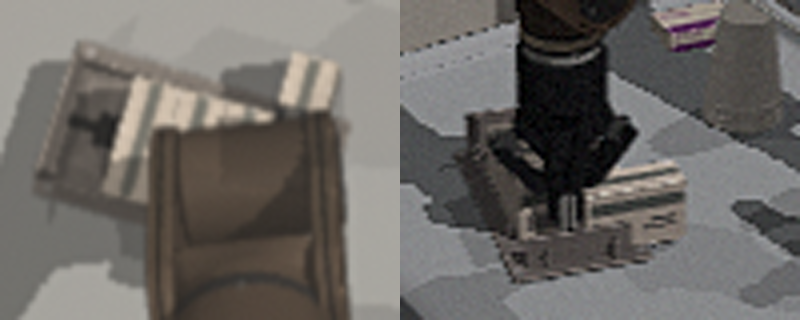

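The side crop shows the carton sticking out well past its neighbours, with its far end at about (690,190). In the top crop the far end corners are (292,48) and (342,65).

```bash
python3 -m handwheel '[[[0,0,0,0,0]]]' | grep contact; python3 - <<'E'
from h import *
st()
for u,v in[(292,48),(342,65)]:
    P=onz("top",165+(u+.5)/4-.5,185+(v+.5)/4-.5,.064);print(P.round(4),((P[:2]-C1)@np.c_[XH,YH]).round(4))
viewer.read_camera("top");
for r in viewer.outline_of("top","first_carton")[:2]:
    m=r["mask"].astype(np.uint8);cs=max(cv2.findContours(m,0,2)[0],key=cv2.contourArea)
    Q=cv2.boxPoints(cv2.minAreaRect(cs));print(r["confidence"],[((onz("top",*q,.064)[:2]-C1)@np.c_[XH,YH]).round(3).tolist() for q in Q])
E
```

```text
contact_force: [-4.5, -2.4, 10.6]
t 5.27 tcp [0.495  0.1638 0.0259] yaw_x 75.27 disp xy rel C1 [-0.0098  0.0006] F [-4.5 -2.4 10.6] open -0.0 ff 5.8 q6 0.38
[0.6036 0.1551 0.064 ] [0.0974 0.0201]
[0.5915 0.1176 0.064 ] [ 0.0954 -0.0193]
0.48 [[0.055, 0.019], [0.097, 0.021], [0.098, -0.02], [0.057, -0.022]]
```

Pushed out about 51 mm (carton x 6..96). Next: back off, rise, turn 90° and go over the protruding part.

```bash
python3 -m handwheel '[[[0,0,-0.01,0,0],[0,0,0,-0.03,0],[0,0,0,-0.03,0],[0,0,0,-0.03,0],[0.06,0,0.03,0,-7.15],[0.06,0,0,0,-7.15],[0.06,0,0,0,-7.15],[0.06,0,0,0,-7.15],[0.06,0,0,0,-7.15],[0.06,0,0,0,-7.15],[0.06,0,0,0,-7.15],[0.06,0,0,0,-7.15]]]' |grep contact
python3 -m handwheel '[[[0.06,0,0,0,-7.15],[0.06,0,0,0,-7.15],[0.06,0,0,0,-7.15],[0.06,0,0,0,-7.15],[0.06,-0.03,0,0,-4.0],[0.06,-0.02,0,0,0],[0.06,0,0,0,0]]]' |grep contact
python3 -c "
from h import *
t=C1+.066*XH;go(*t,.025)"
```

```text
contact_force: [-0.4, -0.1, -0.3]
contact_force: [0.7, 0.2, 1.0]
t 6.95 tcp [0.5635 0.1431 0.1144] yaw_x 164.97 disp xy rel C1 [ 0.0617 -0.0018] F [0.7 0.2 1. ] open 59.6 ff 0.0 q6 -1.23
tool delta [-0.0038  0.0017  0.0894]
```

```bash
python3 -m handwheel '[[[0.06,-0.004,0.002,0.03,0],[0.06,0,0,0.03,0],[0.06,0,0,0.029,0],[0.06,0,0,0,0],[0.03,0,0,0,0],[0.03,0,0,0,0],[0.03,0,0,0,0],[0.03,0,0,0,0]]]' 30 |grep force
python3 -c "
from h import *
st()
im=viewer.read_camera('side');b=cv2.resize(im[150:230,200:300],None,fx=5,fy=5,interpolation=cv2.INTER_CUBIC)
cv2.imwrite('pics/c4.png',b)"
```

```text
contact_force: [0.6, -3.1, -0.4]
finger_force: 34.2
t 7.62 tcp [0.5652 0.1446 0.0263] yaw_x 165.09 disp xy rel C1 [0.063  0.0001] F [ 0.6 -3.1 -0.4] open 35.7 ff 34.2 q6 -1.23
```

View pics/c4.png

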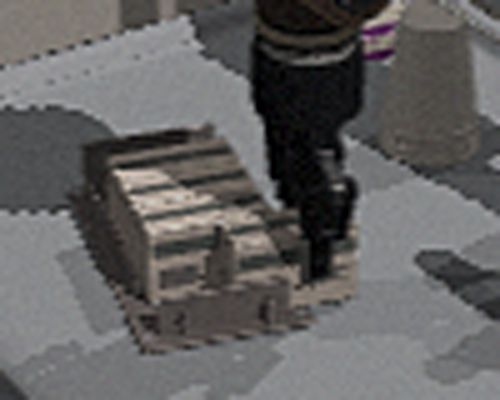

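Gripped at 35.7 mm, and the side crop shows the fingers around the part sticking out past the row. Now I'll pull it out along +x.

```bash
python3 -m handwheel '[[[0.03,-0.01,0,0,0],[0.03,-0.01,0,0,0],[0.03,-0.01,0,0,0],[0.03,-0.01,0,0,0],[0.03,-0.012,0,-0.001,0],[0.03,-0.015,0,-0.002,0],[0.03,-0.015,0,-0.01,0],[0.03,0,0,-0.02,0],[0.03,0,0,-0.02,0],[0.03,0,0,0,0]]]' |grep force
python3 -c "
from h import *
go(.535,-.02)
im=viewer.read_camera('top');a=cv2.resize(im[170:260,165:265],None,fx=4,fy=4,interpolation=cv2.INTER_CUBIC)
im=viewer.read_camera('side');b=cv2.resize(im[140:230,200:300],None,fx=4,fy=4,interpolation=cv2.INTER_CUBIC)
cv2.imwrite('pics/c5.png',np.hstack([a,b]))"
```

```text
contact_force: [0.4, 1.2, 0.3]
finger_force: 30.1
t 8.5 tcp [0.6482 0.124  0.0823] yaw_x 164.99 disp xy rel C1 [0.1485 0.0015] F [0.4 1.2 0.3] open 36.0 ff 30.1 q6 -1.27
tool delta [ 0.072  -0.1684 -0.0015]
```

View pics/c5.png

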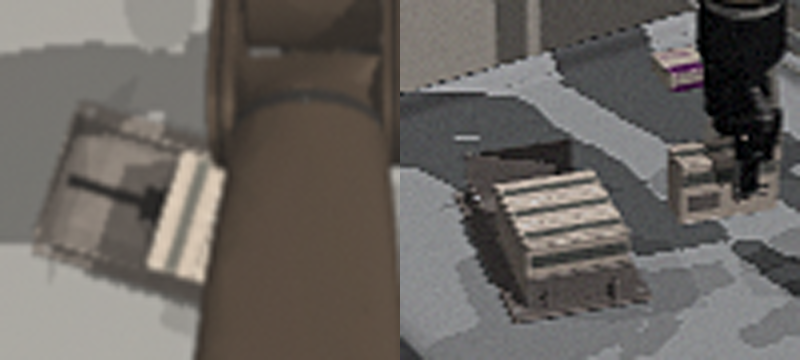

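Three cartons have closed up and the carton is held level. Now I'll carry it to the open area.

```bash
python3 -m handwheel '[[[0.03,0.024,0,0,0],[0.03,0.024,-0.01,0,0],[0.03,0.024,-0.028,0,0],[0.03,0,-0.035,0,0],[0.03,0,-0.035,0,0],[0.03,0,-0.035,0,0],[0.03,0,-0.025,0.0,0],[0.03,0,0,0.02,0],[0.03,0,0,0.02,0],[0.03,0,0,0.01,0],[0.03,0,0,0.004,0],[0.03,0,0,0,0]]]' |grep force
python3 -c "
from h import *
st()"
```

```text
contact_force: [0.4, -0.2, -0.9]
finger_force: 30.5
t 9.6 tcp [ 0.5293 -0.0196  0.0223] yaw_x 165.07 disp xy rel C1 [ 0.0705 -0.1678] F [ 0.4 -0.2 -0.9] open 35.8 ff 30.5 q6 -1.54
```

```bash
python3 -m handwheel '[[[0.03,0,0,0.002,0],[0.03,0,0,0.002,0],[0.03,0,0,0,0]]]' |grep force
python3 -c "
from h import *
st()
viewer.read_camera('side')
im=viewer.read_camera('side');b=cv2.resize(im[150:240,200:350],None,fx=4,fy=4,interpolation=cv2.INTER_CUBIC)
cv2.imwrite('pics/c6.png',b)"
```

```text
contact_force: [-8.3, 1.1, 17.3]
finger_force: 32.5
t 9.85 tcp [ 0.5306 -0.0196  0.0216] yaw_x 165.11 disp xy rel C1 [ 0.0718 -0.1675] F [-8.3  1.1 17.3] open 35.5 ff 32.5 q6 -1.54
```

Contact at TCP z ≈ 0.022. I'll lift slightly, shift +y for room, set it standing and release it.

```bash
python3 -m handwheel '[[[0.03,0,0,-0.009,0],[0.03,0,0.015,0,0],[0.03,0,0.015,0,0],[0.03,0,0,0.003,0],[0.03,0,0,0.0015,0],[0.03,0,0,0,0]]]' |grep force
python3 -c "
from h import *
st()"
python3 -m handwheel '[[[0.05,0,0,0,0],[0.05,0,0,0,0],[0.05,0.012,0,-0.012,0],[0.05,0,0,-0.012,0],[0.05,0,0,0,0]]]' |grep force
python3 -c "
from h import *
st()
im=viewer.read_camera('side');b=cv2.resize(im[150:240,200:350],None,fx=4,fy=4,interpolation=cv2.INTER_CUBIC)
cv2.imwrite('pics/c6.png',b)"
```

```text
contact_force: [-0.9, -1.3, 0.7]
finger_force: 30.5
t 10.45 tcp [0.5373 0.0092 0.0229] yaw_x 165.09 disp xy rel C1 [ 0.0709 -0.1379] F [-0.9 -1.3  0.7] open 35.8 ff 30.5 q6 -1.48
contact_force: [1.1, -0.3, 0.6]
finger_force: 0.0
t 10.87 tcp [0.5283 0.0116 0.0505] yaw_x 165.03 disp xy rel C1 [ 0.0615 -0.1379] F [ 1.1 -0.3  0.6] open 49.8 ff 0.0 q6 -1.48
```

View pics/c6.png

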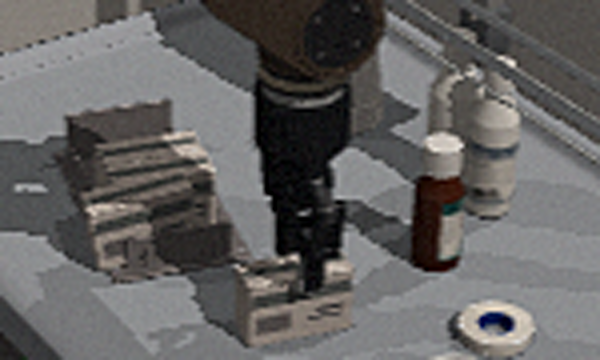

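The carton stands on the bare top between the fingers, at about (297,300). Start of the controlled tip: push at the top towards −y.

```bash
cat >> h.py <<'E'
def box(n="side",k="first_carton"):
    viewer.read_camera(n)
    for r in viewer.outline_of(n,k)[:3]:
        m=r["mask"].astype(np.uint8);cs=max(cv2.findContours(m,0,2)[0],key=cv2.contourArea)
        print(n,round(r["confidence"],2),"area",m.sum(),"box",cv2.boundingRect(cs),"rect",[np.round(a,1) for a in cv2.minAreaRect(cs)])
E
python3 -c "
from h import *
box()"
python3 -m handwheel '[[[0.05,0.01,0,0.002,0],[0.05,0,0,0.002,0],[0.05,0,-0.006,0,0],[0.05,0,-0.006,0,0],[0.05,0,-0.006,0,0],[0.05,0,-0.006,0,0]]]' |grep force
python3 -c "
from h import *
st();box();box('top')"
```

```text
side 0.74 area 549 box (259, 213, 30, 24) rect [array([273.5, 224.5]), array([23., 29.]), np.float64(90.0)]
contact_force: [1.2, -0.3, -0.0]
finger_force: 0.1
t 11.52 tcp [ 0.5106 -0.0092  0.0439] yaw_x 165.04 disp xy rel C1 [ 0.0498 -0.1626] F [ 1.2 -0.3 -0. ] open 50.0 ff 0.1 q6 -1.53
side 0.98 area 402 box (260, 215, 31, 22) rect [array([275.1, 225.6]), array([19. , 30.9]), np.float64(84.0)]
```

```bash
cat >> h.py <<'E'
def model(xc,ylead,th,n="side",up=0):
    th=np.radians(th);P=[]
    for x in(-.045,.045):
        for a,b in((0,0),(-.036,0),(0,.06),(-.036,.06)):
            s=a*np.cos(th)+b*np.sin(th);z=-a*np.sin(th)+b*np.cos(th)
            q=C1+(xc+x)*XH+(ylead-s)*YH;P.append([*q,z+up])
    u=proj(n,np.array(P));h=cv2.convexHull(u.astype(np.float32));return np.r_[u.min(0),u.max(0)-u.min(0)].round(1),round(cv2.contourArea(h))
E
python3 -c "
from h import *
for x in(.04,.05,.06):print(x,model(x,-.1559,0))
for y,t in((-.1559,10),(-.1559,20),(-.1559,30),(-.1739,0),(-.168,10),(-.165,20)):print(y,t,model(.05,y,t))"
```

```text
0.04 (array([252.3, 211.4,  30. ,  26.2]), 625)
0.05 (array([255.2, 210.9,  30. ,  26.1]), 622)
0.06 (array([258.1, 210.4,  30. ,  26.1]), 620)
-0.1559 10 (array([255.3, 211.3,  31.1,  25.7]), 608)
-0.1559 20 (array([255.4, 212.4,  32.1,  24.7]), 576)
-0.1559 30 (array([255.7, 214. ,  32.9,  23. ]), 527)
-0.1739 0 (array([257. , 213.8,  30.3,  26.4]), 633)
-0.168 10 (array([256.5, 213.3,  31.3,  25.9]), 614)
-0.165 20 (array([256.3, 213.9,  32.2,  24.8]), 580)
```

The bottom edge stayed put while the top moved, so it is tipping (about 24°) and not sliding. Follow the face down and carry on past the balance point.

```bash
python3 -m handwheel '[[[0.05,0,0.003,0.0065,0],[0.05,0,0.003,0.0065,0],[0.05,0,-0.003,0,0],[0.05,0,-0.003,0,0],[0.05,0,-0.003,0,0],[0.05,0,0,0,0]]]' |grep force
python3 -c "
from h import *
st();box();
for t in(30,36,42,50):print(t,model(.06,-.157,t))"
```

```text
contact_force: [0.8, -0.3, 0.3]
finger_force: 0.1
t 12.22 tcp [ 0.5096 -0.0118  0.0308] yaw_x 165.04 disp xy rel C1 [ 0.0495 -0.1653] F [ 0.8 -0.3  0.3] open 50.0 ff 0.1 q6 -1.53
side 0.88 area 467 box (260, 215, 32, 24) rect [array([275.5, 226.8]), array([20.2, 32.4]), np.float64(81.5)]
30 (array([258.7, 213.7,  32.9,  23. ]), 525)
36 (array([258.9, 214.9,  33.2,  21.7]), 488)
42 (array([259.1, 216.4,  33.5,  20.2]), 446)
50 (array([259.5, 218.6,  33.8,  18. ]), 382)
```

```bash
python3 -c "
from h import *
im=viewer.read_camera('side');b=cv2.resize(im[195:245,240:310],None,fx=8,fy=8,interpolation=cv2.INTER_CUBIC)
cv2.imwrite('pics/c7.png',b)"
```

```text
(no output)
```

View pics/c7.png

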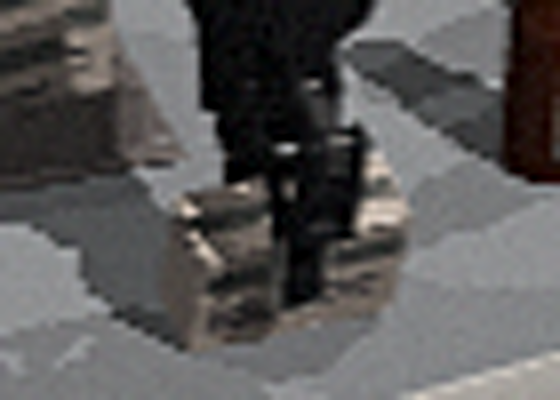

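The near end face shows corners at about (185,345), (160,275), (180,205) and (210,258) in the crop, and the far bottom corner is at (395,300). I'll fit the tilt to these.

```bash
python3 - <<'E'
from h import *
from scipy.optimize import least_squares
def pt(x,a,b,xc,yl,th):
    s=a*np.cos(th)+b*np.sin(th);z=-a*np.sin(th)+b*np.cos(th);return [*(C1+(xc+x)*XH+(yl-s)*YH),z]
K=[(-.045,0,0,185,347),(.045,0,0,395,302),(-.045,0,.06,212,258),(-.045,-.036,.06,180,207),(.045,0,.06,405,215)]
def f(p):
    return (proj("side",[pt(*k[:3],*p) for k in K])-np.array([[240+k[3]/8-.4,195+k[4]/8-.4] for k in K])).ravel()
for t0 in(0.1,.7,1.2):
    r=least_squares(f,[.05,-.16,t0]);print(r.x.round(4),np.degrees(r.x[2]).round(1),r.cost.round(2),f(r.x).round(1))
E
```

```text
[ 0.0607 -0.1663  0.3358] 19.2 4.48 [ 0.2  0.2 -0.2  0.6 -1.   0.5 -0.5 -2.1  1.5  0.6]
[ 0.0607 -0.1663  0.3358] 19.2 4.48 [ 0.2  0.2 -0.2  0.6 -1.   0.5 -0.5 -2.1  1.5  0.6]
[ 0.0607 -0.1663  0.3358] 19.2 4.48 [ 0.2  0.2 -0.2  0.6 -1.   0.5 -0.5 -2.1  1.5  0.6]
```

It slid 10 mm with the tilt at about 20°. Finger friction resisted the low push, so I'll push while rising along the face, which makes the friction help.

```bash
cat >> h.py <<'E'
from scipy.optimize import minimize
def fit(x0=(.06,-.167,.4)):
    viewer.read_camera('side');r=viewer.outline_of('side','first_carton')
    if not r: print("none");return
    m=r[0]["mask"].astype(np.uint8);cs=max(cv2.findContours(m,0,2)[0],key=cv2.contourArea);h=cv2.convexHull(cs)
    o=np.zeros((420,560),np.uint8);cv2.fillPoly(o,[h],1);o=cv2.resize(o[190:260,230:320],None,fx=4,fy=4)
    best=[]
    for th in range(0,91,6):
      for xc in np.arange(.048,.073,.004):
        for yl in np.arange(-.20,-.14,.004):
            t=np.radians(th);P=[]
            for x in(-.045,.045):
                for a,b in((0,0),(-.036,0),(0,.06),(-.036,.06)):
                    P.append([*(C1+(xc+x)*XH+(yl-(a*np.cos(t)+b*np.sin(t)))*YH),-a*np.sin(t)+b*np.cos(t)])
            u=(proj('side',np.array(P))+.5-[230,190])*4
            g=np.zeros_like(o);cv2.fillConvexPoly(g,cv2.convexHull(u.astype(np.float32)).astype(np.int32),1)
            best.append((round((g&o).sum()/(g|o).sum(),3),th,round(xc,3),round(yl,3)))
    best.sort(reverse=True);print(round(r[0]["confidence"],2),best[:4])
E
python3 -m handwheel '[[[0.046,0,-0.003,-0.003,0],[0.046,0,-0.003,-0.003,0],[0.046,0,-0.003,-0.002,0],[0.046,0,0,0,0],[0.046,0,0,0,0]]]' |grep force
python3 -c "
from h import *
st();fit()"
```

```text
contact_force: [-0.1, 0.5, -0.0]
finger_force: 0.2
t 12.78 tcp [ 0.5078 -0.0204  0.0393] yaw_x 165.02 disp xy rel C1 [ 0.0499 -0.1741] F [-0.1  0.5 -0. ] open 46.0 ff 0.2 q6 -1.55
0.93 [(np.float64(0.919), 30, np.float64(0.06), np.float64(-0.172)), (np.float64(0.917), 30, np.float64(0.056), np.float64(-0.172)), (np.float64(0.91), 30, np.float64(0.06), np.float64(-0.168)), (np.float64(0.907), 24, np.float64(0.06), np.float64(-0.172))]
```

```bash
python3 -m handwheel '[[[0.046,0,-0.003,-0.0015,0],[0.046,0,-0.003,-0.0015,0],[0.046,0,0,0,0],[0.046,0,0,0,0]]]' |grep force
python3 -c "
from h import *
st();fit()"
```

```text
contact_force: [-0.3, -0.3, 0.2]
finger_force: 0.1
t 13.22 tcp [ 0.5059 -0.0261  0.0419] yaw_x 165.03 disp xy rel C1 [ 0.0496 -0.1801] F [-0.3 -0.3  0.2] open 45.6 ff 0.1 q6 -1.56
0.8 [(np.float64(0.933), 30, np.float64(0.056), np.float64(-0.176)), (np.float64(0.925), 30, np.float64(0.06), np.float64(-0.176)), (np.float64(0.903), 36, np.float64(0.056), np.float64(-0.172)), (np.float64(0.901), 36, np.float64(0.06), np.float64(-0.172))]
```

```bash
python3 -m handwheel '[[[0.048,0,-0.003,0,0],[0.048,0,-0.003,0,0],[0.048,0,-0.002,0.001,0],[0.048,0,0,0,0],[0.048,0,0,0,0]]]' |grep force
python3 -c "
from h import *
st();fit()"
```

```text
contact_force: [-1.7, 0.8, 4.1]
finger_force: 2.1
t 13.73 tcp [ 0.5041 -0.0337  0.0414] yaw_x 165.03 disp xy rel C1 [ 0.0498 -0.1879] F [-1.7  0.8  4.1] open 48.4 ff 2.1 q6 -1.58
0.58 [(np.float64(0.922), 42, np.float64(0.06), np.float64(-0.172)), (np.float64(0.9), 42, np.float64(0.06), np.float64(-0.176)), (np.float64(0.897), 36, np.float64(0.06), np.float64(-0.176)), (np.float64(0.892), 42, np.float64(0.064), np.float64(-0.172))]
```

It is past balance, at about 40°, and resting between the fingers. I'll lower it on the leading finger while the rear finger backs off.

```bash
python3 -m handwheel '[[[0.054,0,0.003,0.005,0],[0.06,0,0.003,0.005,0],[0.064,0,0.002,0.004,0],[0.064,0,0,0,0]]]' |grep force
python3 -c "
from h import *
st();fit((.06,-.173,.8))"
```

```text
contact_force: [-0.3, 0.6, 0.6]
finger_force: 0.0
t 14.17 tcp [ 0.5047 -0.0251  0.025 ] yaw_x 165.08 disp xy rel C1 [ 0.0481 -0.1795] F [-0.3  0.6  0.6] open 63.9 ff 0.0 q6 -1.56
0.87 [(np.float64(0.433), 60, np.float64(0.048), np.float64(-0.16)), (np.float64(0.432), 60, np.float64(0.052), np.float64(-0.16)), (np.float64(0.43), 42, np.float64(0.052), np.float64(-0.176)), (np.float64(0.43), 42, np.float64(0.048), np.float64(-0.176))]
```

```bash
sed -i 's/h=cv2.convexHull(cs)$/h=cv2.convexHull(np.argwhere(m)[:,::-1].astype(np.int32))/' h.py
python3 -c "
from h import *
fit();box();box('top')"
```

```text
0.52 [(np.float64(0.923), 42, np.float64(0.06), np.float64(-0.172)), (np.float64(0.912), 42, np.float64(0.06), np.float64(-0.176)), (np.float64(0.904), 36, np.float64(0.06), np.float64(-0.176)), (np.float64(0.893), 42, np.float64(0.064), np.float64(-0.172))]
side 0.83 area 285 box (262, 223, 14, 17) rect [array([268.5, 231. ]), array([16., 13.]), np.float64(90.0)]
```

```bash
python3 -m handwheel '[[[0.07,0,0,0.004,0],[0.076,0,0,0.006,0],[0.083,0,0,0.006,0],[0.083,0,0,0.002,0],[0.083,0,0,0,0]]]' |grep force
python3 -c "
from h import *
st();fit()"
```

```text
contact_force: [-0.9, -0.7, -0.2]
finger_force: 0.1
t 14.98 tcp [ 0.505  -0.0256  0.0076] yaw_x 165.04 disp xy rel C1 [ 0.0486 -0.1799] F [-0.9 -0.7 -0.2] open 82.9 ff 0.1 q6 -1.56
0.6 [(np.float64(0.928), 66, np.float64(0.06), np.float64(-0.168)), (np.float64(0.917), 66, np.float64(0.06), np.float64(-0.164)), (np.float64(0.91), 72, np.float64(0.06), np.float64(-0.16)), (np.float64(0.904), 66, np.float64(0.056), np.float64(-0.168))]
```

66°, as planned. I'll lower it further, then slide the finger out from under the edge.

```bash
python3 -m handwheel '[[[0.084,0,0,0.004,0],[0.084,0,0,0.004,0],[0.084,0,0,0.003,0],[0.084,0,-0.004,0.001,0],[0.084,0,-0.004,0,0],[0.084,0,-0.004,0,0],[0.084,0,-0.004,0,0],[0.084,0,0,0,0]]]' |grep force
python3 -c "
from h import *
st();fit()"
```

```text
contact_force: [-0.2, 0.1, 0.6]
finger_force: 0.0
t 15.75 tcp [ 0.5019 -0.0421 -0.0029] yaw_x 165.0 disp xy rel C1 [ 0.0498 -0.1966] F [-0.2  0.1  0.6] open 84.2 ff 0.0 q6 -1.59
0.69 [(np.float64(0.867), 84, np.float64(0.056), np.float64(-0.172)), (np.float64(0.864), 78, np.float64(0.056), np.float64(-0.18)), (np.float64(0.864), 78, np.float64(0.052), np.float64(-0.18)), (np.float64(0.857), 90, np.float64(0.056), np.float64(-0.164))]
```

```bash
python3 -m handwheel '[[[0.085,0,0,-0.03,0],[0.085,0,0,-0.04,0],[0.085,0,0,-0.04,0],[0.085,-0.04,0,-0.02,0],[0.085,-0.04,0,0,0],[0.085,-0.04,0,0,0],[0.085,0,0,0,0],[0.085,0,0,0,0]]]' |grep force
python3 -c "
from h import *
st();fit();box();box('top')
for n in('top','side'):
  viewer.read_camera(n)
  for r in viewer.outline_of(n,'first_carton')[:1]:
    m=r['mask'].astype(np.uint8);Q=cv2.boxPoints(cv2.minAreaRect(np.argwhere(m)[:,::-1].astype(np.float32)))
    print(n,[((onz(n,*q,.036)[:2]-C1)@np.c_[XH,YH]).round(3).tolist() for q in Q])
ims=[cv2.resize(viewer.read_camera(n)[y:y+90,x:x+95],None,fx=4,fy=4,interpolation=cv2.INTER_CUBIC) for n,x,y in(('top',230,190),('side',230,180))]
cv2.imwrite('pics/c8.png',np.hstack(ims))"
```

```text
contact_force: [-0.7, 0.3, 0.0]
finger_force: 0.0
t 16.52 tcp [ 0.6162 -0.072   0.1246] yaw_x 165.03 disp xy rel C1 [ 0.1679 -0.1961] F [-0.7  0.3  0. ] open 84.8 ff 0.0 q6 -1.59
0.61 [(np.float64(0.894), 90, np.float64(0.06), np.float64(-0.164)), (np.float64(0.894), 84, np.float64(0.06), np.float64(-0.168)), (np.float64(0.894), 84, np.float64(0.056), np.float64(-0.168)), (np.float64(0.89), 90, np.float64(0.056), np.float64(-0.164))]
side 0.16 area 273 box (303, 191, 13, 27) rect [array([309., 204.]), array([26., 12.]), np.float64(90.0)]
top 0.41 area 35 box (201, 217, 6, 8) rect [array([203.2, 220.4]), array([4.4, 7.6]), np.float64(18.4)]
side [[0.011, -0.167], [0.119, -0.165], [0.092, -0.263], [-0.01, -0.264]]
```

View pics/c8.png

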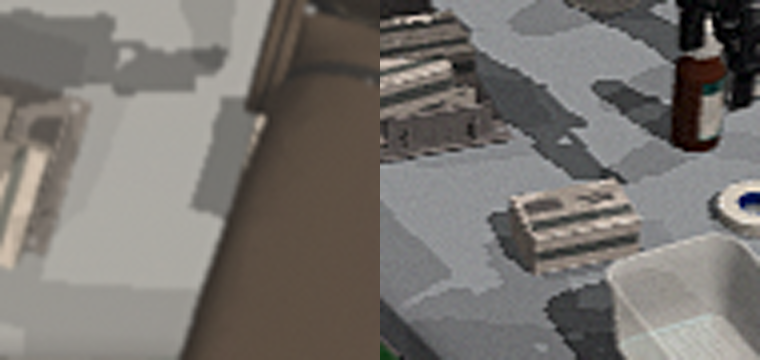

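The side crop shows the carton lying flat and released on the bare top. Its upper face corners are about (510,195), (615,180), (640,212), (537,240) and its base corners (537,272), (640,240). I'll fit its pose from those, and remeasure the tub from both cameras.

```bash
python3 - <<'E'
from h import *
from scipy.optimize import least_squares
K=[(-.045,.03,.036,510,195),(.045,.03,.036,615,180),(.045,-.03,.036,640,212),(-.045,-.03,.036,537,240),(-.045,-.03,0,537,272),(.045,-.03,0,640,240)]
uv=np.array([[230+(k[3]-380+.5)/4-.5,180+(k[4]+.5)/4-.5] for k in K])
def f(p):
    c,s=np.cos(p[2]),np.sin(p[2]);return (proj("side",[[p[0]+c*k[0]-s*k[1],p[1]+s*k[0]+c*k[1],k[2]] for k in K])-uv).ravel()
r=least_squares(f,[.5,-.04,ANG]);print(r.x.round(4),np.degrees(r.x[2]).round(1),f(r.x).round(1),"rel",((r.x[:2]-C1)@np.c_[XH,YH]).round(4))
# tub: fit rim+base hull to mask in both cameras
for n in("side",):
    viewer.read_camera(n);m=viewer.outline_of(n,"tub")[0]["mask"].astype(np.uint8)
    h=cv2.convexHull(np.argwhere(m)[:,::-1].astype(np.int32));o=np.zeros((420,560),np.uint8);cv2.fillPoly(o,[h],1);o=cv2.resize(o[200:320,250:370],None,fx=4,fy=4);B=[]
    for x in np.arange(.484,.507,.003):
      for y in np.arange(-.251,-.226,.003):
        for a in np.arange(-12,-3,1.5):
            t=np.radians(a);M=np.array([[np.cos(t),-np.sin(t)],[np.sin(t),np.cos(t)]])
            P=[[*(M@[sx*.0585-np.sign(sx)*cx,sy*.086-np.sign(sy)*cy]+[x,y]),.072] for sx in(-1,1) for sy in(-1,1) for cx,cy in((0,.015),(.015,0),(.0045,.0045))]
            P+=[[*(M@[sx*.045,sy*.072]+[x,y]),0] for sx in(-1,1) for sy in(-1,1)]
            u=(proj(n,np.array(P))+.5-[250,200])*4;g=np.zeros_like(o);cv2.fillConvexPoly(g,cv2.convexHull(u.astype(np.float32)).astype(np.int32),1)
            B.append((round((g&o).sum()/(g|o).sum(),3),round(x,3),round(y,3),a))
    B.sort(reverse=True);print(n,B[:5])
# carton row check
viewer.read_camera("side")
for r in viewer.look_for("side","carton")[:6]:print("carton",round(r["confidence"],2),(np.array(r["extent"])*[560,420,560,420]).round())
E
```

```text
[ 0.5138 -0.0374 -0.2178] -12.5 [-0.2 -0.  -0.7 -2.   0.7  0.1  0.1 -0.8 -0.1  0.4  0.2  2.2] rel [ 0.0601 -0.189 ]
side [(np.float64(0.948), np.float64(0.493), np.float64(-0.242), np.float64(-10.5)), (np.float64(0.948), np.float64(0.493), np.float64(-0.242), np.float64(-12.0)), (np.float64(0.945), np.float64(0.493), np.float64(-0.242), np.float64(-9.0)), (np.float64(0.943), np.float64(0.496), np.float64(-0.242), np.float64(-10.5)), (np.float64(0.943), np.float64(0.496), np.float64(-0.242), np.float64(-12.0))]
carton 0.71 [221. 192.  27.  28.]
carton 0.51 [221. 183.  32.  12.]
```

```bash
python3 -m handwheel '[[[0.084,0.036,0,0,0],[0.084,0.036,0,0,0],[0.084,0.036,0,0,0],[0.084,0,0.002,0.04,0],[0.084,0,0,0.04,0],[0.084,0,0,0.03,0],[0.084,0,0,0.013,0],[0.084,0,0,0,0],[0.055,0,0,0,0],[0.055,0,0,0,0],[0.055,0,0,0,0],[0.055,0,0,0,0]]]' 35 |grep force
python3 -c "
from h import *
st();fit()"
```

```text
contact_force: [0.2, -0.6, 1.9]
finger_force: 39.5
t 18.32 tcp [ 0.5129 -0.0422  0.0042] yaw_x 165.05 disp xy rel C1 [ 0.0605 -0.1939] F [ 0.2 -0.6  1.9] open 59.7 ff 39.5 q6 -1.59
0.73 [(np.float64(0.842), 84, np.float64(0.056), np.float64(-0.172)), (np.float64(0.84), 78, np.float64(0.052), np.float64(-0.18)), (np.float64(0.835), 78, np.float64(0.056), np.float64(-0.18)), (np.float64(0.829), 72, np.float64(0.052), np.float64(-0.188))]
```

Gripped at 59.7 mm. I'll lift it, turn it so its length lies along the tub's long axis (ample room that way), and carry it over.

```bash
python3 -m handwheel '[[[0.055,0,0,-0.02,0],[0.055,0,0,-0.035,0],[0.055,0,0,-0.035,0],[0.055,0,0,-0.03,6.95],[0.055,0,0,0,6.95],[0.055,0,0,0,6.95],[0.055,0,0,0,6.95],[0.055,0,0,0,6.95],[0.055,0,0,0,6.95],[0.055,0,0,0,6.95],[0.055,0,0,0,6.95],[0.055,0,0,0,6.95]]]' |grep force
python3 -m handwheel '[[[0.055,0,0,0,6.95],[0.055,0,0,0,6.95],[0.055,0,0,0,6.95],[0.055,-0.03,0.002,0,0],[0.055,-0.035,0.002,0,0],[0.055,-0.035,0.002,0,0],[0.055,-0.035,0.002,0,0],[0.055,-0.035,0.002,0,0],[0.055,-0.028,0.001,0,0],[0.055,0,0,0,0]]]' |grep force
python3 - <<'E'
from h import *
go(.4945,-.240)
# tub from side again: pixel edges cross-check of held carton
viewer.read_camera("side")
for k in("first_carton","tub"):
    r=viewer.outline_of("side",k)
    if r: print(k,round(r[0]["confidence"],2),(np.array(r[0]["extent"])*[560,420,560,420]).round(1))
p,M=st();P=[[*(p+M@[a,b,0])[:2],p[2]-.0042+h] for a in(-.045,.045) for b in(-.03,.03) for h in(0,.036)]
u=proj("side",P);print("pred",u.min(0).round(1),(u.max(0)-u.min(0)).round(1))
E
```

```text
contact_force: [0.3, 0.6, -1.0]
finger_force: 39.2
contact_force: [0.1, -0.2, -0.9]
finger_force: 39.2
t 20.25 tcp [ 0.4931 -0.244   0.1232] yaw_x 81.39 disp xy rel C1 [ 0.0932 -0.394 ] F [ 0.1 -0.2 -0.9] open 59.4 ff 39.2 q6 -0.49
tool delta [ 0.0042  0.0008 -0.    ]
first_carton 0.6 [300.3 225.1  36.4  31.3]
tub 0.93 [284.3 242.9  59.4  53.8]
t 20.4 tcp [ 0.493  -0.239   0.1222] yaw_x 81.6 disp xy rel C1 [ 0.0919 -0.3891] F [0.3 0.9 0.8] open 59.5 ff 39.2 q6 -0.49
pred [297.8 223. ] [35.8 33.4]
```

```bash
python3 -m handwheel '[[[0.055,0,0.001,0.025,0],[0.055,0,0,0.02,0],[0.055,0,0,0.01,0],[0.055,0,0,0.01,0],[0.055,0,0,0,0]]]' |grep contact
python3 -m handwheel '[[[0.055,0,0,0.01,0],[0.055,0,0,0.01,0],[0.055,0,0,0.01,0],[0.055,0,0,0,0]]]' |grep contact
python3 -c "
from h import *
st()"
```

```text
contact_force: [-0.7, 0.6, -1.9]
contact_force: [-0.3, -0.2, -1.7]
t 21.15 tcp [ 0.4931 -0.2385  0.0252] yaw_x 81.65 disp xy rel C1 [ 0.0918 -0.3886] F [-0.3 -0.2 -1.7] open 59.3 ff 39.3 q6 -0.49
```

No contact with the walls; 19 mm to go.

```bash
python3 -m handwheel '[[[0.055,0,0,0.007,0],[0.055,0,0,0.006,0],[0.055,0,0,0.003,0],[0.055,0,0,0.001,0],[0.055,0,0,0,0]]]' |grep contact
python3 -c "
from h import *
st()"
```

```text
contact_force: [-46.4, 24.7, 78.9]
t 21.57 tcp [ 0.4946 -0.2396  0.0232] yaw_x 81.97 disp xy rel C1 [ 0.0936 -0.3893] F [-46.4  24.7  78.9] open 59.6 ff 92.4 q6 -0.49
```

```bash
python3 -m handwheel '[[[0.055,0,0,-0.012,0],[0.055,0,0,-0.012,0],[0.055,0,0,0,0]]]' |grep contact
python3 - <<'E'
from h import *
p,M=st()
for n in("side","top"):
    viewer.read_camera(n)
    for k in("first_carton","tub"):
        r=viewer.outline_of(n,k)
        if r: print(n,k,round(r[0]["confidence"],2),(np.array(r[0]["extent"])*[560,420,560,420]).round(1))
P=[[*(p+M@[a,b,0])[:2],p[2]-.0042+h] for a in(-.045,.045) for b in(-.03,.03) for h in(0,.036)]
u=proj("side",P);print("pred",u.min(0).round(1),(u.max(0)-u.min(0)).round(1))
E
```

```text
contact_force: [0.8, -0.3, -0.3]
t 21.82 tcp [ 0.4965 -0.2409  0.0378] yaw_x 81.65 disp xy rel C1 [ 0.0957 -0.3901] F [ 0.8 -0.3 -0.3] open 59.4 ff 42.1 q6 -0.49
side first_carton 0.97 [308.8 248.8  28.   28.2]
side tub 0.76 [286.  245.5  59.6  49. ]
top first_carton 0.52 [349.3 220.5  13.3  23. ]
pred [297.8 246.4] [34.7 33.5]
```

The finger knuckles are too wide for the tub's 100 mm width: contact came when they reached rim height. I'll turn 90° so the fingers work along the tub's long side, and fit the carton's place in the grip in the same camera as the tub.

```bash
python3 -m handwheel '[[[0.055,0,0,-0.03,0],[0.055,0,0,-0.035,0],[0.055,0,0,-0.025,0],[0.055,0,0,0,7.0],[0.055,0,0,0,7.0],[0.055,0,0,0,7.0],[0.055,0,0,0,7.0],[0.055,0,0,0,7.0],[0.055,0,0,0,7.0],[0.055,0,0,0,7.0],[0.055,0,0,0,7.0],[0.055,0,0,0,7.0]]]' |grep contact
python3 -m handwheel '[[[0.055,0,0,0,7.0],[0.055,0,0,0,7.0],[0.055,0,0,0,7.0],[0.055,0,0,0,6.6],[0.055,0,0,0,0],[0.055,0,0,0,0]]]' |grep contact
cat > tubfit.py <<'E'
from h import *
def hull(k,n="side"):
    viewer.read_camera(n);r=viewer.outline_of(n,k)
    r=[a for a in r if a["confidence"]>.4]
    if not r:return None
    m=r[0]["mask"].astype(np.uint8);o=np.zeros((420,560),np.uint8)
    cv2.fillPoly(o,[cv2.convexHull(np.argwhere(m)[:,::-1].astype(np.int32))],1);return o
p,M=st();N=4;acc=[hull("first_carton") for _ in range(N)];acc=[a for a in acc if a is not None]
o=cv2.resize((np.mean(acc,0)*255).astype(np.uint8)[190:310,250:370],None,fx=6,fy=6,interpolation=cv2.INTER_LINEAR)>127
B=[]
for a in np.arange(-.015,.0151,.0015):
  for dz in np.arange(-.008,.009,.002):
   for pit in(-8,-4,0,4,8):
    t=np.radians(pit)
    P=[p+M@[a+x*np.cos(t)-h*np.sin(t),b,0]+[0,0,-.0042+.018+dz+x*np.sin(t)+h*np.cos(t)] for x in(-.045,.045) for b in(-.03,.03) for h in(-.018,.018)]
    u=(proj("side",np.array(P))+.5-[250,190])*6;g=np.zeros(o.shape,np.uint8);cv2.fillConvexPoly(g,cv2.convexHull(u.astype(np.float32)).astype(np.int32),1);g=g>0
    B.append((round((g&o).sum()/(g|o).sum(),3),round(a,4),round(dz,3),pit))
B.sort(reverse=True);print(len(acc),B[:8])
E
python3 tubfit.py
```

```text
contact_force: [0.4, 0.2, -1.5]
contact_force: [-0.2, 0.2, -0.3]
t 23.62 tcp [ 0.4941 -0.2392  0.1234] yaw_x -8.79 disp xy rel C1 [ 0.0929 -0.3891] F [-0.2  0.2 -0.3] open 59.2 ff 42.0 q6 1.09
4 [(np.float64(0.894), np.float64(0.0075), np.float64(-0.004), -4), (np.float64(0.894), np.float64(0.006), np.float64(-0.004), -8), (np.float64(0.891), np.float64(0.0075), np.float64(-0.006), -8), (np.float64(0.89), np.float64(0.0075), np.float64(-0.004), -8), (np.float64(0.887), np.float64(0.006), np.float64(-0.004), -4), (np.float64(0.884), np.float64(0.006), np.float64(-0.006), -8), (np.float64(0.882), np.float64(0.009), np.float64(-0.006), -8), (np.float64(0.882), np.float64(0.006), np.float64(-0.002), -4)]
```

The offset estimate is noisy (0 to 7 mm). I'll enter the rim in small steps, watching force and torque.

```bash
python3 -m handwheel '[[[0.055,-0.001,0,0.02,0],[0.055,0,0,0.02,0],[0.055,0,0,0.004,0],[0.055,0,0,0,0]]]' |grep contact
python3 -c "
from h import *
st();print(np.round(get_state()['wrist_torque'],2))"
python3 -m handwheel '[[[0.055,0,0,0.003,0],[0.055,0,0,0,0]]]' |grep contact
python3 -m handwheel '[[[0.055,0,0,0.003,0],[0.055,0,0,0,0]]]' |grep contact
python3 -c "
from h import *
st();print(np.round(get_state()['wrist_torque'],2))"
```

```text
contact_force: [-0.5, -0.1, -1.1]
t 24.35 tcp [ 0.4922 -0.2383  0.0787] yaw_x -8.94 disp xy rel C1 [ 0.0909 -0.3887] F [-0.5 -0.1 -1.1] open 59.3 ff 42.1 q6 1.09
[-0.01  0.04  0.02]
contact_force: [0.5, 0.1, -1.0]
contact_force: [0.3, -0.6, -0.6]
t 24.68 tcp [ 0.4937 -0.2395  0.0749] yaw_x -8.95 disp xy rel C1 [ 0.0927 -0.3894] F [ 0.3 -0.6 -0.6] open 59.0 ff 42.1 q6 1.09
[ 0.06  0.04 -0.03]
```

```bash
for i in 1 2; do python3 -m handwheel '[[[0.055,0,0,0.003,0],[0.055,0,0,0,0]]]' |grep contact; done
python3 -c "
from h import *
st();print(np.round(get_state()['wrist_torque'],2))"
```

```text
contact_force: [-1.7, -1.4, 2.8]
contact_force: [-4.0, 0.7, 9.1]
t 25.02 tcp [ 0.494  -0.2402  0.0706] yaw_x -8.94 disp xy rel C1 [ 0.0932 -0.3901] F [-4.   0.7  9.1] open 59.3 ff 42.8 q6 1.09
[0.11 0.39 0.02]
```

Contact pushes towards −x, so the +x end is on the rim. That agrees with the camera's offset of +6 mm. I'll back up and shift −4 mm.

```bash
python3 -m handwheel '[[[0.055,0,0,-0.008,0],[0.055,-0.005,0,0,0],[0.055,0,0,0.005,0],[0.055,0,0,0.003,0],[0.055,0,0,0,0]]]' |grep contact
python3 -m handwheel '[[[0.055,0,0,0.003,0],[0.055,0,0,0,0]]]' |grep contact
python3 -c "
from h import *
st();print(np.round(get_state()['wrist_torque'],2))"
```

```text
contact_force: [-1.0, -0.7, -1.6]
contact_force: [-1.0, 0.3, -1.5]
t 25.6 tcp [ 0.488  -0.2381  0.0644] yaw_x -8.95 disp xy rel C1 [ 0.0868 -0.3896] F [-1.   0.3 -1.5] open 59.5 ff 41.7 q6 1.09
[ 0.01  0.05 -0.04]
```

```bash
for i in 1 2 3 4; do python3 -m handwheel '[[[0.055,0,0,0.004,0],[0.055,0,0,0.004,0],[0.055,0,0,0,0]]]' |grep contact; done
python3 -c "
from h import *
st();print(np.round(get_state()['wrist_torque'],2))"
```

```text
contact_force: [-0.6, -0.0, -1.3]
contact_force: [-0.3, 1.3, -1.4]
contact_force: [-1.0, -0.9, -0.6]
contact_force: [-0.6, 0.3, 0.1]
t 26.6 tcp [ 0.4879 -0.2381  0.0325] yaw_x -8.95 disp xy rel C1 [ 0.0867 -0.3896] F [-0.6  0.3  0.1] open 59.5 ff 41.7 q6 1.09
[-0.01  0.04  0.01]
```

```bash
for i in 1 2 3; do python3 -m handwheel '[[[0.055,0,0,0.004,0],[0.055,0,0,0.003,0],[0.055,0,0,0,0]]]' |grep contact; done
python3 -m handwheel '[[[0.055,0,0,0.002,0],[0.055,0,0,0,0]]]' |grep contact
python3 -c "
from h import *
st();print(np.round(get_state()['wrist_torque'],2))"
```

```text
contact_force: [-0.8, -0.1, -0.6]
contact_force: [0.2, 0.3, -0.9]
contact_force: [-1.0, -0.3, -0.8]
contact_force: [0.1, 0.3, -0.2]
t 27.52 tcp [ 0.4883 -0.2384  0.0101] yaw_x -8.95 disp xy rel C1 [ 0.0872 -0.3898] F [ 0.1  0.3 -0.2] open 59.5 ff 41.7 q6 1.09
[ 0.07 -0.03 -0.01]
```

```bash
for i in 1 2 3; do python3 -m handwheel '[[[0.055,0,0,0.0015,0],[0.055,0,0,0,0]]]' |grep contact; done
python3 -c "
from h import *
st();print(np.round(get_state()['wrist_torque'],2))"
```

```text
contact_force: [-0.6, 0.2, -1.0]
contact_force: [-1.1, 0.8, 2.8]
contact_force: [-0.8, 2.8, 6.8]
t 28.02 tcp [ 0.4892 -0.2387  0.0073] yaw_x -8.96 disp xy rel C1 [ 0.0881 -0.3899] F [-0.8  2.8  6.8] open 59.3 ff 42.8 q6 1.09
[ 0.31  0.46 -0.05]
```

```bash
python3 -m handwheel '[[[0.055,0,0,0.0015,0],[0.055,0,0,0,0]]]' |grep contact
python3 -m handwheel '[[[0.064,0,0,0,0],[0.072,0,0,0,0],[0.08,0,0,0,0],[0.08,0,0,-0.001,0]]]' |grep contact
python3 -m handwheel '[[[0.08,0,0,-0.02,0],[0.08,0,0,-0.04,0],[0.08,0,0,-0.04,0],[0.08,0,0,-0.04,0],[0.08,0,0,-0.04,0],[0.08,0,0.04,-0.02,0],[0.08,0,0.04,0,0],[0.08,0,0.04,0,0],[0.08,-0.04,0,0,0],[0.08,-0.04,0,0,0],[0.08,0,0,0,0]]]' |grep contact
python3 - <<'E'
from h import *
p,M=st();print(M.round(2).tolist())
for n in("side","top"):
    im=viewer.read_camera(n);cv2.imwrite(f"pics/end_{n}.png",im)
    for k in("first_carton","tub","carton","iodine","tape","meter"):
        for r in viewer.outline_of(n,k)[:1 if k!="carton" else 4]:
            m=r["mask"].astype(np.uint8);Q=cv2.minAreaRect(np.argwhere(m)[:,::-1].astype(np.float32));z={"first_carton":.038,"carton":.064,"tub":.072}.get(k,0)
            print(n,k,round(r["confidence"],2),np.round(Q[0],1),np.round(Q[1],1),round(Q[2],1),onz(n,*Q[0],z).round(3)[:2], [onz(n,*q,z)[:2].round(3).tolist() for q in cv2.boxPoints(Q)] if k=="first_carton" else "")
E
```

```text
contact_force: [0.8, 2.8, 8.5]
contact_force: [0.1, 0.3, 0.1]
contact_force: [0.4, -0.4, -0.3]
t 29.43 tcp [ 0.3854 -0.3397  0.1998] yaw_x -9.14 disp xy rel C1 [ 0.0138 -0.5141] F [ 0.4 -0.4 -0.3] open 80.1 ff 0.0 q6 0.81
[[0.99, -0.16, -0.01], [-0.16, -0.99, 0.01], [-0.01, -0.01, -1.0]]
side first_carton 0.73 [316.9 268.4] [19.  28.1] 71.6 [ 0.497 -0.252] [[0.47, -0.209], [0.562, -0.221], [0.523, -0.293], [0.436, -0.281]]
side tub 0.73 [314.3 265.8] [63.6 43.1] 45.0 [ 0.47  -0.269] 
side carton 0.76 [240.  196.5] [17. 26.] 90.0 [0.496 0.165] 
side carton 0.71 [235.2 204.1] [19.7 28.6] 72.9 [0.457 0.133] 
side carton 0.68 [235.5 186.7] [ 8.8 26.6] 70.8 [0.517 0.228] 
side meter 0.54 [235.7 197.3] [50.3 32.7] 64.3 [0.533 0.255] 
top tub 0.72 [368.9 234.5] [57.6 40.1] 8.9 [ 0.497 -0.237] 
top carton 0.96 [231.6 239.3] [14.8 32.3] 15.9 [0.476 0.17 ] 
top carton 0.91 [224.2 227.4] [13.9 30.4] 18.4 [0.511 0.193] 
top carton 0.58 [211.6 223.2] [13.6 31.7] 17.7 [0.523 0.23 ] 
top carton 0.44 [316.5 182.5] [19. 19.] 90.0 [ 0.651 -0.081] 
top tape 0.71 [317.  182.5] [19. 20.] 90.0 [ 0.66  -0.089] 
top meter 0.58 [144.3 259.9] [18.4 26.9] 14.0 [0.409 0.443]
```

The top view puts the new front carton about 30 mm towards −x. The held carton must have nudged it as I carried it away. I'll push it back flush with shut fingers.

```bash
python3 -m handwheel '[[[0,0.035,0,0,0],[0,0.035,0,0,0],[0,0.035,0,0,0],[0,0,-0.04,0,0],[0,0,-0.04,0,0],[0,0,-0.04,0,0],[0,0,-0.04,0,0],[0,0,-0.04,0,0],[0,0,-0.04,0,0],[0,0,-0.04,0,0],[0,0,-0.04,0,0],[0,0,-0.04,0,0]]]' |grep contact
python3 -m handwheel '[[[0,0,-0.04,0,0],[0,0,-0.04,0,0],[0,0,-0.04,0,0],[0,-0.03,0,0,-7],[0,0,0,0,-7],[0,0,0,0,-7],[0,0,0,0,-7],[0,0,0,0,-7],[0,0,0,0,-7],[0,0,0,0,-7],[0,0,0,0,-7],[0,0,0,0,-7]]]' |grep contact
python3 -m handwheel '[[[0,0,0,0,-7],[0,0,0,0,-7],[0,0,0,0,-7],[0,0,0,0,0]]]' |grep contact
python3 - <<'E'
from h import *
t=C1-.105*XH;go(*t,.02)
viewer.read_camera("side")
for r in viewer.outline_of("side","carton")[:5]:
    print(round(r["confidence"],2),(np.array(r["extent"])*[560,420,560,420]).round(1),r["mask"].sum())
def pr(xc,yc):
    P=[[*(C1+(xc+x)*XH+(yc+y)*YH),z] for x in(-.045,.045) for y in(-.018,.018) for z in(.004,.064)];u=proj("side",P);return np.r_[u.min(0),u.max(0)-u.min(0)].round(1)
print("b0",pr(0,0),"b-30",pr(-.03,0),"c",pr(0,.036),"d",pr(0,.072))
E
```

```text
contact_force: [-0.1, -0.1, 0.3]
contact_force: [-0.1, -0.2, 0.1]
contact_force: [0.8, -0.3, 1.0]
t 32.47 tcp [0.54   0.1207 0.2041] yaw_x 75.17 disp xy rel C1 [ 0.0448 -0.0295] F [ 0.8 -0.3  1. ] open -0.0 ff 0.0 q6 0.3
tool delta [ 0.0297 -0.1498  0.1841]
0.71 [216.8 194.1  32.1  27.4] 475
0.7 [221.5 182.4  30.   12.7] 125
0.49 [225.4 190.   29.   19.2] 127
b0 [228.5 191.5  28.4  24.5] b-30 [220.  192.9  28.7  24.7] c [225.6 186.4  28.   24.1] d [222.9 181.5  27.6  23.6]
```

```bash
python3 -m handwheel '[[[0,0.015,-0.0375,0,0],[0,0.015,-0.0375,0,0],[0,0,-0.0375,0,0],[0,0,-0.0375,0,0],[0,0,0,0.036,0],[0,0,0,0.036,0],[0,0,0,0.036,0],[0,0,0,0.036,0],[0,0,0,0.025,0],[0,0,0,0.013,0],[0,0,0,0,0]]]' |grep contact
python3 -c "
from h import *
t=C1-.061*XH;go(*t,.022)"
```

```text
contact_force: [-0.3, -0.2, 0.4]
t 33.48 tcp [0.4007 0.1879 0.0194] yaw_x 74.9 disp xy rel C1 [-0.1071 -0.0003] F [-0.3 -0.2  0.4] open -0.3 ff 0.0 q6 0.47
tool delta [ 0.0005  0.0461 -0.0028]
```

```bash
python3 -m handwheel '[[[0,0,0.007,-0.001,0],[0,0,0.007,0,0],[0,0,0.007,0,0],[0,0,0,0,0]]]' |grep contact
python3 -m handwheel '[[[0,0,0.007,0,0],[0,0,0.007,0,0],[0,0,0.006,0,0],[0,0,0,0,0]]]' |grep contact
cat > row.py <<'E'
from h import *
st()
for n in("side","top"):
    viewer.read_camera(n)
    for r in viewer.outline_of(n,"carton")[:4]:
        m=r["mask"].astype(np.uint8);Q=cv2.minAreaRect(np.argwhere(m)[:,::-1].astype(np.float32))
        print(n,round(r["confidence"],2),(np.array(r["extent"])*[560,420,560,420]).round(1),m.sum(),[((onz(n,*q,.064)[:2]-C1)@np.c_[XH,YH]).round(3).tolist() for q in cv2.boxPoints(Q)] if n=="top" else "")
E
python3 row.py
```

```text
contact_force: [-0.6, -1.0, 1.3]
contact_force: [-1.5, -0.6, 5.5]
t 34.15 tcp [0.4438 0.1776 0.0244] yaw_x 75.01 disp xy rel C1 [-0.0628  0.0007] F [-1.5 -0.6  5.5] open 0.2 ff 2.6 q6 0.43
side 0.67 [229.2 192.6  28.7  17.6] 324 
side 0.45 [239.9 188.2  13.6   7.1] 71 
side 0.31 [215.9 176.1  47.   45.8] 430 
top 0.85 [218.8 212.8  14.3  24. ] 286 [[-0.031, 0.055], [0.046, 0.053], [0.045, 0.018], [-0.032, 0.021]]
top 0.73 [202.6 207.5  18.7  29.7] 359 [[-0.044, 0.092], [0.046, 0.089], [0.044, 0.052], [-0.046, 0.055]]
top 0.55 [229.  216.3  14.5  14.8] 186 [[0.003, 0.02], [0.048, 0.016], [0.044, -0.022], [-0.001, -0.018]]
```

It is flush: the far ends are at 0.044–0.048 like its neighbours. I'll retreat and verify everything.

```bash
python3 -m handwheel '[[[0,0,-0.01,0,0],[0,0,-0.01,0,0],[0,0,-0.01,-0.005,0],[0,0,0,-0.04,0],[0,0,0,-0.04,0],[0,0,0,-0.04,0],[0,0,0,-0.04,0],[0.03,0.04,0,0,0],[0.03,0.04,0,0,0],[0.03,0.04,0,0,0],[0.03,0.04,0,0,0],[0.03,0,0,0,0]]]' |grep contact
python3 row.py
python3 - <<'E'
from h import *
for n in("side","top"):
    viewer.read_camera(n)
    for k in("iodine","tape","meter","first_carton","dispenser"):
        for r in viewer.pinpoint(n,k)[:1]:
            x=np.array(r["xy"])*[560,420];print(n,k,round(r["confidence"],2),x.round(1),onz(n,*x,.002 if k=="first_carton" else 0).round(3)[:2])
# lying carton in tub: compare masks, floor vs pitch
def pr(n,x,y,a,z0,pit):
    c,s=np.cos(a),np.sin(a);t=np.radians(pit);P=[]
    for X in(-.045,.045):
        for Y in(-.03,.03):
            for Z in(0,.036):
                xx=X*np.cos(t)-Z*np.sin(t);zz=X*np.sin(t)+Z*np.cos(t);P.append([x+c*xx-s*Y,y+s*xx+c*Y,zz])
    P=np.array(P);P[:,2]+=z0-P[:,2].min();return proj(n,P)
for n in("side","top"):
    viewer.read_camera(n);rs=viewer.outline_of(n,"first_carton")
    for r in rs[:2]:print(n,round(r["confidence"],2),(np.array(r["extent"])*[560,420,560,420]).round(1),r["mask"].sum())
    for pit in(-10,0,10):
        u=pr(n,.494,-.2385,np.radians(-9),.002,pit);print(n,pit,np.r_[u.min(0),np.ptp(u,0)].round(1),round(cv2.contourArea(cv2.convexHull(u.astype(np.float32)))))
E
```

```text
contact_force: [-1.1, -0.5, 1.1]
t 35.35 tcp [0.4545 0.3451 0.1873] yaw_x 75.28 disp xy rel C1 [-0.0956  0.1654] F [-1.1 -0.5  1.1] open 30.0 ff 0.0 q6 0.73
side 0.92 [229.4 193.6  26.9  18.6] 366 
side 0.54 [221.1 183.4  32.2  13. ] 148 
side 0.44 [227.2 189.4  25.7  17.9] 187 
top 0.93 [204.  209.3  18.8  32.3] 389 [[-0.045, 0.092], [0.045, 0.091], [0.044, 0.052], [-0.046, 0.054]]
top 0.85 [214.6 212.4  20.8  30.7] 383 [[-0.046, 0.057], [0.046, 0.054], [0.044, 0.016], [-0.047, 0.019]]
top 0.84 [227.7 213.8  16.3  31.8] 409 [[-0.044, 0.02], [0.049, 0.019], [0.049, -0.021], [-0.045, -0.02]]
side iodine 0.69 [307.6 217.5] [0.671 0.01 ]
side tape 0.62 [322.7 236.2] [ 0.645 -0.103]
side meter 0.54 [181.2 180.4] [0.423 0.472]
side first_carton 0.71 [320.6 280.4] [ 0.501 -0.268]
side dispenser 0.98 [239.  203.4] [0.521 0.214]
top iodine 0.49 [280.2 175.5] [0.68  0.027]
top tape 0.55 [318.7 181.5] [ 0.664 -0.095]
top meter 0.39 [143.9 258.1] [0.415 0.444]
top first_carton 0.8 [374.1 234.8] [ 0.498 -0.27 ]
top dispenser 0.79 [217.3 226.6] [0.516 0.221]
side 0.6 [303.1 257.1  31.3  21.3] 423
side 0.49 [211.6 172.8  52.7  48.2] 755
side -10 [294.6 255.8  39.   26.3] 743
side 0 [294.2 256.2  37.8  30.1] 767
side 10 [293.  252.8  38.2  33.4] 781
top 0.62 [353.6 219.2  26.2  31.1] 645
top -10 [353.5 217.7  25.4  34. ] 683
top 0 [352.5 219.5  26.2  32.5] 650
top 10 [352.5 220.1  27.1  33.7] 668
```

All three cartons are in line, the bystanders haven't moved, and the carton in the tub matches a flat pose in the top view. Handing in.

```bash
python3 -c "
from plant import sign_off
print(sign_off())"
```

```text
the job is handed in; nothing more can be done
None
```

I handed in the job at about 35 s of the 64 s: the oldest carton was laid on its broad side on the bare trolley top, released, then set flat in the tub; the other three stand closed up to the stop (I nudged the new front one about 30 mm and pushed it back flush), the bottle, tape and meter showed no displacement beyond network error, and the one concern is a brief knock of about 95 N at the wrist when the gripper's fingers seemingly met the tub rim (under the 120 N wrist limit, but over 40 N if the fingers count as gripper body).

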